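# Open the combination lock on the sample case and hold it up

## Task

The combination lock in the cradle on the metal sample case is shut round the hasp staple: turn its dial, which clicks from notch to notch, until the pointer stands in the notch facing the little index rib, then pull the shackle straight up, fully open. Draw the lock off the staple through the open end of its cradle and lift it; finish while still holding it in the gripper by its shackle, steady and level with the dial upward, well clear above the case. Do not drop it, and leave the other things on the bench and on the case where they are.

Things in the scene. Friction and masses are not known exactly. Their poses are not given: they have to be found in the camera images.
- case: Fixed aluminium sample case 220 (x) x 340 (y) x 85 mm high; origin: centre of its underside, z up. On the lid a steel cradle, axes as the case's, holds the lock (lock's origin at case x -30, y -50 mm): walls 14 mm high beside the lock's two long sides and its -y end, 1.5 mm clear; the +y end is open.
- staple (a point): Centre of the hasp staple's crossbar: round steel, 8 mm diameter, 68 mm long along the case's x, 54 mm above the lid, on two posts at the case's x +-34 mm from this point; it passes through the shackle, 16 mm above the lock body's top, 16 mm to -y of the long leg. Axes as the case's.
- lock: Loose combination lock, dark steel, 0.35 to 0.55 kg in all. Body 46 (x) x 140 (y, from -46 to +94) x 38 mm high. Origin: on its underside, below the shackle's long leg; z up, +y to the dial end (open end of the cradle). On top: dial centred at y +60, index rib 5 mm wide, 7 high at y +90, shackle from y -39 to +5 mm. Centre of mass 5 to 10 mm to +y of the origin.
- dial (a joint): Dial angle, rad, anticlockwise from above positive; 0 = pointer at the index rib (lock's +y), the only notch that frees the shackle (within 0.15). Starts 0.6 to 2.6: turn clockwise. Stops at -0.3 and 3.1. A notch every 0.628 rad, held by a sprung pawl: about 0.05 N m to leave one; let go, it falls into the nearest and stays.
- dial_grip (a point): Grip point on the dial's axis, 29 mm above the lock body's top, in a bar handle 12 mm wide, 40 mm long (along this point's y), 34 mm high (its top 10 mm above this point), on a disc of 44 mm diameter, 5 mm high. The point's +y points along the bar to its end with the small steel pointer nose (4 mm wide, reaching 27 mm from the axis); z up.
- shackle (a joint): How far the shackle is pulled up out of the lock, m: 0 shut, 0.030 open at its stop, where it lifts the body along. Friction about 2 N, stays where left. Blocked unless the dial is in its 0 notch. When open, the short leg ends 26 mm above the lock's top; with the lock 4 to 10 mm off the lid it slides 60 mm along its +y, the crossbar passing out under the short leg.
- shackle_grip (a point): Grip point: centre of the shackle's crown above the long leg, 52 mm above the lock body's top when shut. The shackle is an upright U of 10 x 10 mm square steel in the lock's y-z plane: crown 44 mm long, y -39 to +5 mm, underside 47 and top 57 mm above the body; long leg at y 0, short leg at y -34. Pinch its x sides; axes as the lock's.
- vial: Amber jar, 28 mm diameter, 45 mm high, standing on the case's lid; bystander. Origin at its underside.
- slidebox: White slide box 34 x 85 x 30 mm on the case's lid; bystander. Origin at its underside.
- rack: Green tube rack 75 x 170 mm with orange-capped tubes, 136 mm high in all; bystander to the robot's right. Origin at its underside.
- bucket: Black rotor bucket with green insert, 124 mm diameter, 93 mm high with its fin; bystander to the robot's left. Origin at its underside.
- tipbox: Pipette-tip box 85 x 120 x 78 mm; bystander. Origin at its underside.
- bottle: Clear bottle with orange cap, 64 mm diameter, 150 mm high; bystander. Origin at its underside.
Not all that is in view belongs to the job. What is shaped like the lock but green or pink is not meant.

How it is judged (in metres and radians):
On the way, in this order (a step that is already met when the one before it is completed fails the run):
1. the dial stands in the notch at the index rib, shackle still shut (value of joint dial between -0.2 and 0.2 rad and value of joint shackle below 0.006 m), for 0.2 s.
2. the shackle is pulled open (value of joint shackle above 0.024 m), for 0.2 s.
At the end, for the whole second after the job is handed in: Fingers grip the shackle (over 1 N), shackle open over 24 mm; the lock is off the staple, its underside over 130 mm above the bench (45 mm over the lid), within 0.3 rad of level, slower than 0.05 m/s, touching neither case nor rack, bottle or bucket (height (world z) of lock above 0.13 m and angle between lock's own z axis and vertical below 0.3 rad and value of joint shackle above 0.024 m and contact force between the fingers and shackle above 1 N and contact force between lock and case below 0.1 N and contact force between lock and rack below 0.1 N and contact force between lock and bottle below 0.1 N and contact force between lock and bucket below 0.1 N and linear speed of lock below 0.05 m/s); the arm keeps its last pose, push and grip.
It fails at once if the lock is dropped off the case or toppled (height (world z) of lock below 0.06 m or angle between lock's own z axis and vertical above 0.8 rad).
It fails at once if another thing on the bench or the case is displaced by more than 30 mm (distance of any of vial, slidebox, rack, bucket, tipbox, bottle from where it was at the start of the episode above 0.03 m).
It also fails if it takes over 67 s, if anything falls off the work surface, if the arm or the gripper's body presses on something with over 40 N, if the wrist force passes 120 N, or if a joint passes its speed limit or range.

## Robot

A 7-joint arm with a two-finger parallel gripper is mounted at the origin on the work surface. World frame = base frame: x ahead of the robot, y to its left, z up, the work surface at z = 0. Lengths are in mm, angles in rad, forces in N, time in s.
With the tool pointing down it reaches from about 400 to 850 mm from the base axis. Payload 6.9 kg.
Tool frame: the origin (TCP) lies between the finger pads; the fingertips stand 8 mm ahead of it and the grasp point (between the pads) lies 11 mm behind it (env.finger_overhang is the distance from the TCP to the fingertips, in mm); x points along the fingers, y is the direction in which the jaws open and shut, and the axes are right-handed (so a half turn about x gives the same grasp; the last joint's range is limited). The gripper opens to 85 mm and grips with 20 to 120 N. Pads are 22 mm wide; open, the fingers measure 114 mm over their backs; the gripper's body (76 mm by 85 mm) begins 54 mm behind the grasp point. The pads swing forward as they close: fully open they stand 13 mm farther back than shut.
Start: joints at [-1.188, 0.507, -0.238, 1.5, 0.126, 1.149, -0.155], TCP at [171.419, 601.021, 215.875] pointing down, gripper open.
Joint ranges: [-3.08, 3.08], [-0.24, 2.05], [-1.43, 1.35], [0, 2.5], [-1.52, 4.66], [0.17, 1.96], [-2.89, 2.89]. Speed limits (rad/s): [2.39, 2.39, 3.14, 3.14, 3.14, 3.14, 3.14].

## Interface

Orientations are given as a unit quaternion [x, y, z, w].
In Python, from workcell import sensors, cams, ticket, env gives the robot as it stands.
- The arm moves only by the shell command python3 -m crank 'ROWS' [OPENING]. ROWS is text: rows parted by semicolons, each of 4 numbers parted by spaces: the shift along the tool's x, y, z in m, then the turn about the tool's x in rad. A call has 1 to 5 rows; each row is the pose to reach, as a shift and turn from the pose measured when the call began, along the tool's axes at that moment; what a row does not reach only later rows make up. A row lasts 1/8 s, in which the tool goes at most 62.5 mm and 10.7 degrees, less where a joint would pass 70% of its speed; a pose out of reach is approached as far as the arm can. A call with a gripper value outside its range is refused whole. OPENING is the closure in counts, from 0 (fully open) to 255 (shut), set as the call begins (- or left out, the last holds). The fingers move at their own pace and stop on an object; the grip force is fixed at half the most. Time passes only in rows, so rows that repeat a pose let the fingers close. It gives the time, the measured TCP pose, the force and the opening at its end, in the units of the state.
- sensors.get_state(): the state, without advancing time (a new reading comes with each control period).
- cams.snapshot(name): name is "side" or "top"; returns the picture (400x640x3 uint8, red, green, blue); there is no depth.
- cams.get_calibration(name): a dict with "fov_y" (degrees; the focal length in pixels is half the picture's height over the tangent of half this angle, whatever the lens; pixels are square), "cx", "cy" (the principal point, pixels), "D" ([k1, k2, p1, p2, k3] as OpenCV has them; the pictures are not rectified), "extrinsics" (4x4, takes a point from camera to world coordinates). Camera axes: x right, y down, z forward; pixel columns grow to the right and rows downward; lengths in mm; the calibration is good to about 2 mm. A picture is of the moment at which its call begins. get_calibration takes no time and is no camera call.
- ticket.close_job(): hands the job in, once; it reports no verdict.
The state is a dict: "time_s": time; "q": joint angles; "joint_vel": joint speeds; "tau": joint torques, N m; "eef_pos": TCP position; "orientation": TCP orientation; "ft_force": force on the tool from outside, world axes, zero at the start; "ft_torque": the same for the moment, N m; "opening": finger opening in mm.
Only numpy, scipy, OpenCV 4.12 (cv2) and the standard library are available. Lean on these libraries where they do the work, as an engineer would, in place of code of your own. Each camera call takes 0.05 s, during which the arm holds its last target. There are 200 camera calls.

## Working session

There is one attempt and no reset: what is moved stays moved. The work goes in short steps, Python scripts to look and compute and a shell command to move; the robot and the scene stay as the last step left them, time stands still between calls to the robot, and variables do not carry over. Pictures are saved under pics/ and viewed, about 8 in all and at most 12, crops included, and the job is handed in when it is done.

```bash
ls; mkdir -p pics
python3 - <<'E'
from workcell import sensors,cams,env
import cv2,numpy as np
np.set_printoptions(precision=4,suppress=True)
for n in("side","top"):
    im=cams.snapshot(n); cv2.imwrite(f"pics/{n}0.png",im[:,:,::-1]); print(n,cams.get_calibration(n))
print(sensors.get_state(),env.finger_overhang)
E
```

```text
pics
side {'fov_y': 55.57701347319431, 'cx': 320.75785567667157, 'cy': 197.88021020815358, 'D': array([-0.0646,  0.    ,  0.    ,  0.    ,  0.    ]), 'extrinsics': array([[ -0.9936,  -0.0835,   0.0757, 417.7323],
       [ -0.1121,   0.6596,  -0.7432, 746.8309],
       [  0.0122,  -0.7469,  -0.6648, 797.3181],
       [  0.    ,   0.    ,   0.    ,   1.    ]])}
top {'fov_y': 55.56016917379146, 'cx': 326.26765449922675, 'cy': 193.26931024707878, 'D': array([-0.0802,  0.    ,  0.    ,  0.    ,  0.    ]), 'extrinsics': array([[   0.0198,   -0.9954,    0.0936,  403.7694],
       [  -0.9995,   -0.0176,    0.0243,  -28.6475],
       [  -0.0225,   -0.094 ,   -0.9953, 1153.252 ],
       [   0.    ,    0.    ,    0.    ,    1.    ]])}
{'time_s': 0.1, 'q': array([-1.1875,  0.5082, -0.2375,  1.501 ,  0.1257,  1.1489, -0.1548]), 'joint_vel': array([-0.0008, -0.0022, -0.0007, -0.0021,  0.0004, -0.0029,  0.0001]), 'tau': array([ -0.0041, -62.183 ,  -2.1944, -25.0197,   0.0124,   0.008 ,
        -0.    ]), 'eef_pos': array([171.3357, 600.5586, 215.1224]), 'orientation': array([ 0.0973,  0.7004, -0.0985,  0.7002]), 'ft_force': array([-0.5242,  0.4692, -0.8174]), 'ft_torque': array([ 0.0039,  0.0409, -0.0224]), 'opening': 85.0841305656488} 8.0
```

View pics/top0.png

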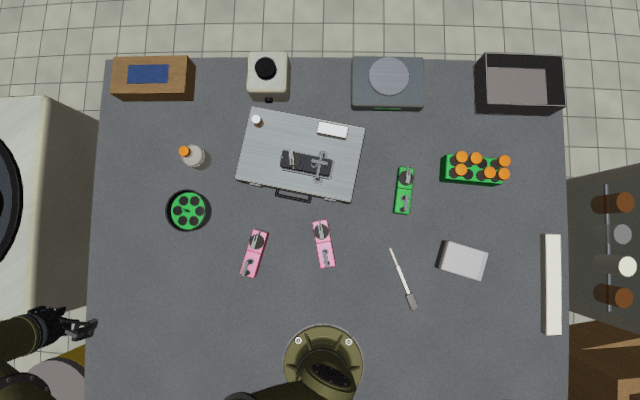

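View pics/side0.png

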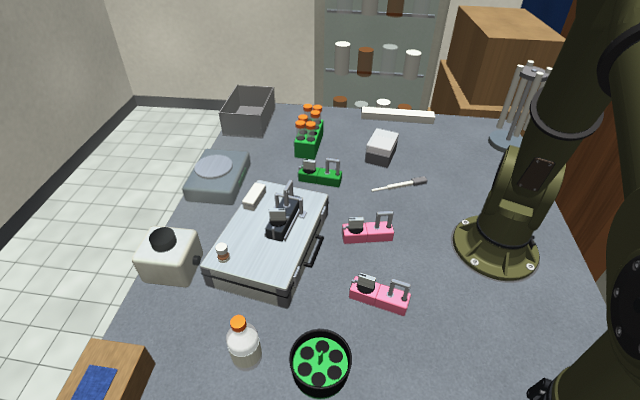

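Lock-like candidates in the top view are the dark one on the case (306,164), green (404,190), pink (255,253) and pink (323,244). By description it is the dark steel one in the case's cradle. I'll check it in a close crop.

Run:
```python
import cv2,numpy as np
a=cv2.imread("pics/top0.png")[135:195,265:345]; b=cv2.imread("pics/side0.png")[170:250,250:330]
a=cv2.resize(a,(800,600),interpolation=cv2.INTER_CUBIC)
cv2.imwrite("pics/c1.png",a)
cv2.imwrite("pics/c2.png",cv2.resize(b,(600,600),interpolation=cv2.INTER_CUBIC))
```

```text
(no output)
```

View pics/c1.png

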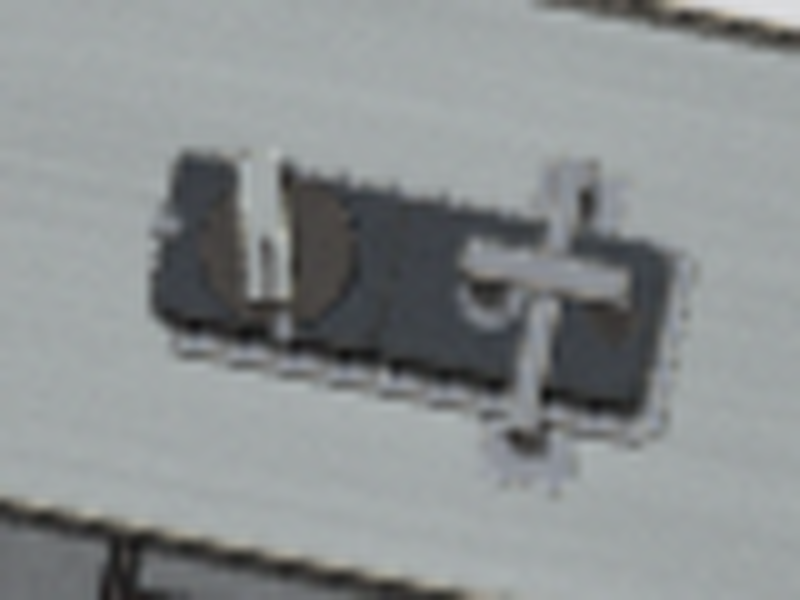

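View pics/c2.png

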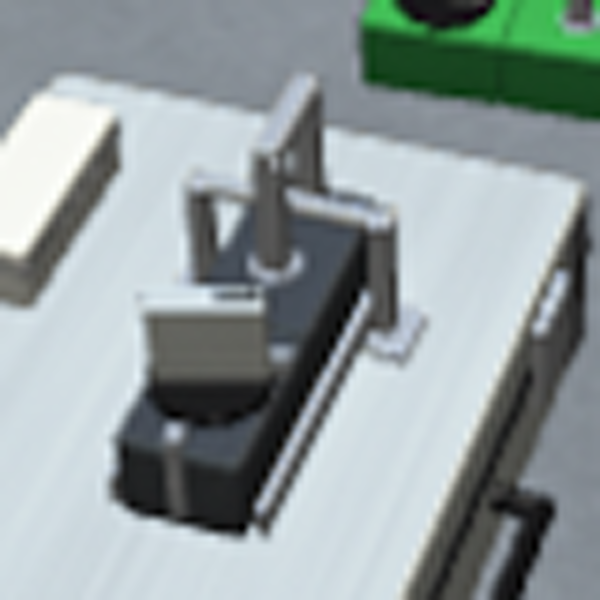

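```bash
cat > h.py <<'E'
import cv2,numpy as np
from workcell import cams
np.set_printoptions(precision=3,suppress=True)
def K(c):
    f=200/np.tan(np.radians(c["fov_y"]/2)); return np.array([[f,0,c["cx"]],[0,f,c["cy"]],[0,0,1.]])
def ray(n,px):
    c=cams.get_calibration(n); p=cv2.undistortPoints(np.array(px,float).reshape(-1,1,2),K(c),c["D"]).reshape(-1,2)
    d=np.c_[p,np.ones(len(p))]@c["extrinsics"][:3,:3].T
    return c["extrinsics"][:3,3],d
def plane(n,px,z):
    o,d=ray(n,px); return o+d*((z-o[2])/d[:,2])[:,None]
def proj(n,P):
    c=cams.get_calibration(n);T=np.linalg.inv(c["extrinsics"])
    r=cv2.Rodrigues(T[:3,:3])[0]
    return cv2.projectPoints(np.array(P,float).reshape(-1,1,3),r,T[:3,3],K(c),c["D"])[0].reshape(-1,2)
E
python3 - <<'E'
from h import *
im=cv2.imread("pics/top0.png")
T=lambda l:[(265+x/10,135+y/10) for x,y in l]
S=lambda l:[(250+x/7.5,170+y/7.5) for x,y in l]
B=plane("top",T([(178,155),(155,318),(640,412),(672,240)]),123)[:,:2]
print("body",B,np.linalg.norm(B-np.roll(B,-1,0),axis=1),B.mean(0))
C=plane("top",T([(463,258),(630,285)]),180)[:,:2];print("crown",C,np.linalg.norm(C[0]-C[1]),C.mean(0))
print("crown side",plane("side",S([(265,155),(313,78)]),180)[:,:2])
print("rib top",plane("top",T([(160,225)]),130),plane("side",S([(174,430)]),130))
print("nose top",plane("top",T([(283,330)]),130),plane("side",S([(285,352)]),130))
print("bar top-view z162",plane("top",T([(262,150),(268,300)]),162),"side",plane("side",S([(140,298),(265,293)]),162))
print("staple top",plane("top",T([(570,175),(530,420)]),143),"side",plane("side",S([(195,183),(385,212)]),143))
# lid
g=cv2.cvtColor(im,cv2.COLOR_BGR2GRAY);m=(g>125).astype(np.uint8);m[:,:230]=0;m[:,370:]=0;m[:105]=0;m[206:]=0
m=cv2.morphologyEx(m,cv2.MORPH_OPEN,np.ones((3,3)))
cs=max(cv2.findContours(m,0,1)[0],key=cv2.contourArea)
P=plane("top",cs[:,0,:],85)[:,:2].astype(np.float32)
r=cv2.minAreaRect(P);print("lid",r,cv2.boxPoints(r))
E
```

```text
body [[617.442 119.217]
 [571.685 124.112]
 [547.716 -10.06 ]
 [595.605 -17.951]] [ 46.018 136.296  48.535 138.895] [583.112  53.829]
crown [[579.404  35.714]
 [572.973  -7.858]] 44.0436246997912 [576.188  13.928]
crown side [[578.831  40.92 ]
 [569.853  -1.221]]
rib top [[596.389 122.542 130.   ]] [[596.347 122.367 130.   ]]
nose top [[567.752  87.809 130.   ]] [[566.982  82.365 130.   ]]
bar top-view z162 [[611.004  91.196 162.   ]
 [570.603  88.389 162.   ]] side [[610.802  95.558 162.   ]
 [571.057  88.153 162.   ]]
staple top [[609.279   9.741 143.   ]
 [542.263  19.085 143.   ]] side [[609.99   16.471 143.   ]
 [541.949  23.178 143.   ]]
lid ((619.7568359375, 76.42951965332031), (339.4788818359375, 219.5989990234375), 79.54550170898438) [[ 480.98   -70.568]
 [ 696.934 -110.416]
 [ 758.534  223.428]
 [ 542.58   263.275]]
```

```bash
cat >> h.py <<'E'
from workcell import sensors
from scipy.spatial.transform import Rotation as R
def st():
    s=sensors.get_state(); M=R.from_quat(s["orientation"]).as_matrix()
    print("t%.1f"%s["time_s"],"tcp",s["eef_pos"],"x",M[:,0],"yaw_y %.1f"%np.degrees(np.arctan2(M[1,1],M[0,1])),"q",s["q"],"F",s["ft_force"],"T",s["ft_torque"],"op %.1f"%s["opening"]); return s,M
def to(p,yaw):  # yaw: world direction of tool y, deg
    s,M=st(); t=(np.degrees(np.arctan2(M[1,1],M[0,1]))-yaw+180)%360-180
    print("shift mm",M.T@(np.array(p)-s["eef_pos"]),"turn rad %.3f"%np.radians(t))
E
python3 -c "
from h import *
to([590.4,91,240],97.6);to([590.4,91,240],-82.4)"
```

```text
t0.1 tcp [171.336 600.559 215.122] x [-0.    -0.002 -1.   ] yaw_y 74.1 q [-1.188  0.508 -0.238  1.501  0.126  1.149 -0.155] F [-0.524  0.469 -0.817] T [ 0.004  0.041 -0.022] op 85.1
shift mm [ -24.259 -375.119  542.753] turn rad -0.410
t0.1 tcp [171.336 600.559 215.122] x [-0.    -0.002 -1.   ] yaw_y 74.1 q [-1.188  0.508 -0.238  1.501  0.126  1.149 -0.155] F [-0.524  0.469 -0.817] T [ 0.004  0.041 -0.022] op 85.1
shift mm [ -24.259 -375.119  542.753] turn rad 2.731
```

```bash
python3 -m crank '-0.02 -0.025 0.036 0; -0.03 -0.055 0.08 0; -0.03 -0.085 0.123 -0.1; -0.03 -0.115 0.166 -0.2; -0.03 -0.145 0.21 -0.3' 110; python3 -c "
from h import *
to([590.4,91,240],97.6)"
```

```text
time_s: 0.72
eef_pos: [334.3, 402.0, 245.1]
orientation: [-0.01, 0.707, 0.008, 0.707]
ft_force: [0.2, -0.0, -1.0]
opening: 48.8
t0.7 tcp [334.304 401.983 245.128] x [-0.001 -0.002 -1.   ] yaw_y 91.5 q [-0.729  0.328 -0.272  1.717  0.097  1.112  0.567] F [ 0.216 -0.04  -1.012] T [ 0.027 -0.052 -0.01 ] op 48.8
shift mm [   5.591 -317.445  248.03 ] turn rad -0.107
```

```bash
python3 -m crank '0 -0.04 0.031 0; 0 -0.08 0.062 0; 0 -0.12 0.093 -0.05; 0 -0.16 0.125 -0.1; 0 -0.20 0.156 -0.1' >/dev/null; python3 -m crank '0 -0.025 0.02 0; 0 -0.05 0.04 0; 0 -0.075 0.06 0;0 -0.1 0.08 0;0 -0.112 0.09 0'
python3 - <<'E'
from h import *
to([590.4,91,240],97.6)
E
```

```text
time_s: 1.98
eef_pos: [600.3, 103.0, 244.6]
orientation: [-0.045, 0.706, 0.043, 0.705]
ft_force: [-0.1, -0.3, -0.0]
opening: 48.9
t2.0 tcp [600.262 103.042 244.642] x [-0.002 -0.003 -1.   ] yaw_y 97.1 q [-0.11   0.46  -0.162  1.496  0.08   1.195  1.41 ] F [-0.107 -0.313 -0.042] T [0.008 0.04  0.047] op 48.9
shift mm [  4.695 -10.714 -11.269] turn rad -0.008
```

```bash
python3 -m crank '0 -0.011 -0.011 0; 0.02 -0.011 -0.011 0;0.04 -0.011 -0.011 0;0.055 -0.011 -0.011 0;0.055 -0.011 -0.011 0' >/dev/null
python3 - <<'E'
from h import *
to([590.4,91,142],97.6)
b=cams.snapshot("side")[:,:,::-1][130:250,230:330]; cv2.imwrite("pics/c3.png",cv2.resize(b,(600,720)[:1]+(600,),interpolation=cv2.INTER_CUBIC))
print(proj("side",[[590.4,91,162]]))
E
```

```text
t2.6 tcp [589.346  90.788 188.831] x [-0.004 -0.003 -1.   ] yaw_y 97.2 q [-0.094  0.484 -0.159  1.616  0.087  1.053  1.417] F [ 0.368  0.254 -0.006] T [ 0.032 -0.054  0.047] op 48.4
shift mm [46.825  0.199  1.286] turn rad -0.008
[[277.29  209.179]]
```

View pics/c3.png

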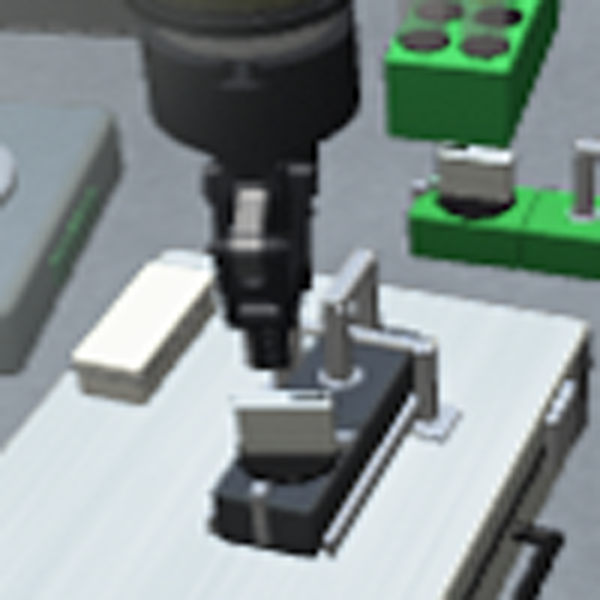

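The crop shows the near finger at (270,350), above and centred on the bar at (285,420), with the nose on the robot's side. Alignment is good, so I descend.

```bash
python3 -m crank '0.012 0 0.001 0;0.024 0 0.001 0;0.036 0 0.001 0;0.046 0 0.001 0;0.046 0 0.001 0'; python3 -m crank '0 0 0 0;0 0 0 0;0 0 0 0;0 0 0 0;0 0 0 0' 255; python3 -c "
from h import *
to([590.4,91,142],97.6)"
```

```text
time_s: 3.28
eef_pos: [590.4, 90.7, 142.6]
orientation: [-0.045, 0.707, 0.043, 0.704]
ft_force: [-0.8, -0.2, 0.0]
opening: 48.7
time_s: 3.9
eef_pos: [590.7, 90.9, 143.2]
orientation: [-0.045, 0.707, 0.043, 0.704]
ft_force: [0.3, 1.1, 5.0]
opening: 9.2
t3.9 tcp [590.728  90.916 143.164] x [-0.003 -0.003 -1.   ] yaw_y 97.2 q [-0.097  0.529 -0.155  1.675  0.098  0.949  1.407] F [0.304 1.109 4.967] T [0.106 0.105 0.017] op 9.2
shift mm [ 1.165  0.127 -0.31 ] turn rad -0.008
```

```bash
python3 -m crank '0 0 0 0.1;0 0 0 0.22;0 0 0 0.34;0 0 0 0.47;0 0 0 0.6'; python3 -c "
from h import *
to([590.4,91,142],-10.4)"
```

```text
time_s: 4.53
eef_pos: [591.1, 91.1, 143.2]
orientation: [0.167, 0.688, -0.169, 0.686]
ft_force: [1.3, 1.5, 0.6]
opening: 9.1
t4.5 tcp [591.131  91.137 143.217] x [-0.003 -0.003 -1.   ] yaw_y 62.5 q [-0.203  0.527  0.013  1.676 -0.005  0.941  0.903] F [1.314 1.472 0.634] T [ 0.224 -0.218  0.039] op 9.1
shift mm [ 1.219 -0.454 -0.584] turn rad 1.273
```

```bash
python3 -m crank '0 0 0 0.12;0 0 0 0.25;0 0 0 0.38;0 0 0 0.51;0 0 0 0.64'; python3 -m crank '0 0 0 0.13;0 0 0 0.26;0 0 0 0.39;0 0 0 0.52;0 0 0 0.62'; python3 -m crank '0 0 0 0.04;0 0 0 0.04;0 0 0 0.04'; python3 -c "
from h import *
to([590.4,91,142],-10.4)"
```

```text
time_s: 5.15
eef_pos: [591.5, 91.5, 143.2]
orientation: [0.376, 0.599, -0.378, 0.598]
ft_force: [0.8, 1.2, -0.1]
opening: 9.0
time_s: 5.78
eef_pos: [592.0, 91.7, 143.2]
orientation: [-0.541, -0.454, 0.543, -0.454]
ft_force: [1.1, 0.1, 0.6]
opening: 8.8
time_s: 6.15
eef_pos: [592.1, 91.6, 143.2]
orientation: [-0.55, -0.443, 0.551, -0.444]
ft_force: [0.6, -0.5, 1.2]
opening: 8.9
t6.2 tcp [592.064  91.619 143.227] x [-0.001 -0.002 -1.   ] yaw_y -12.3 q [-0.431  0.555  0.379  1.679 -0.239  0.955 -0.18 ] F [ 0.615 -0.541  1.202] T [ 0.071 -0.284  0.038] op 8.9
shift mm [ 1.229 -1.493  0.957] turn rad -0.033
```

```bash
python3 -m crank '0 0 0 0;0 0 0 0;0 0 0 0;0 0 0 0' 110 >/dev/null; python3 -m crank '-0.025 0 0 0;-0.05 0 0 0;-0.075 0 0 0;-0.09 0 0 0;-0.09 0 0 0'
python3 - <<'E'
from h import *
to([581,32.4,230],-10.4)
for n,(r,c) in {"top":(130,262),"side":(170,250)}.items():
    b=cams.snapshot(n)[:,:,::-1]; cv2.imwrite(f"pics/{n}1.png",b)
a=cv2.imread("pics/top1.png")[135:195,265:345];b=cv2.imread("pics/side1.png")[170:250,250:330]
cv2.imwrite("pics/c4.png",np.hstack([cv2.resize(x,(400,400),interpolation=cv2.INTER_CUBIC) for x in (a,b)]))
E
```

```text
time_s: 7.28
eef_pos: [592.5, 91.8, 234.0]
orientation: [-0.551, -0.443, 0.551, -0.444]
ft_force: [0.4, -0.5, -1.5]
opening: 48.0
t7.3 tcp [592.539  91.779 233.962] x [ 0.001 -0.002 -1.   ] yaw_y -12.3 q [-0.45   0.475  0.408  1.548 -0.198  1.159 -0.218] F [ 0.44  -0.534 -1.466] T [-0.026 -0.007  0.002] op 48.0
shift mm [ 4.05   1.37  60.468] turn rad -0.033
```

View pics/c4.png

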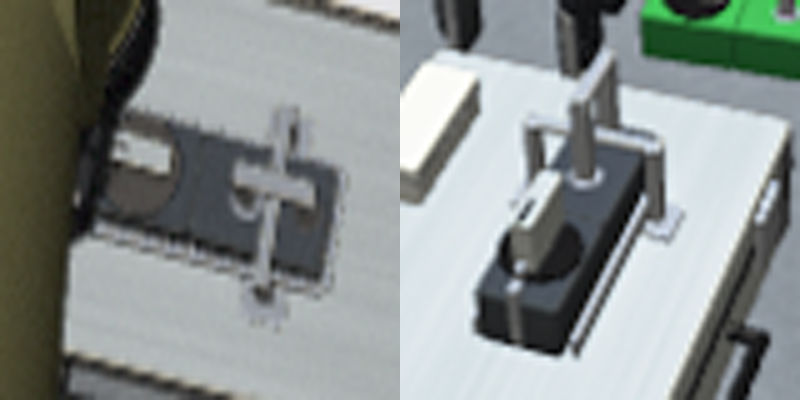

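The bar's top edge now runs parallel to the shackle crown in both views. In the side crop the nose at (520,268) points at the rib at (515,290), so the dial is in the 0 notch. Next, the shackle.

```bash
python3 -m crank '0 0 0.02 -0.033;0 0.001 0.04 -0.033;0.004 0.001 0.06 -0.033;0.004 0.001 0.06 -0.033;0.004 0.001 0.06 -0.033' >/dev/null
python3 - <<'E'
from h import *
to([581,32.4,164],-10.4)
E
```

```text
t8.0 tcp [579.909  33.618 228.38 ] x [-0.002 -0.001 -1.   ] yaw_y -10.4 q [-0.362  0.451  0.407  1.604 -0.19   1.128 -0.091] F [-0.152  1.159  0.329] T [-0.023  0.001 -0.022] op 48.6
shift mm [64.379  1.412  0.889] turn rad -0.000
```

```bash
python3 -m crank '0.02 0.0015 0 0;0.035 0.0015 0 0;0.05 0.0015 0 0;0.064 0.0015 0 0;0.064 0.0015 0 0'; python3 -m crank '0 0 0 0;0 0 0 0;0 0 0 0;0 0 0 0;0 0 0 0' 255
python3 - <<'E'
from h import *
to([581,32.4,164],-10.4)
E
```

```text
time_s: 8.62
eef_pos: [580.5, 33.4, 163.1]
orientation: [-0.542, -0.453, 0.545, -0.452]
ft_force: [-0.4, 0.1, 0.4]
opening: 48.1
time_s: 9.25
eef_pos: [580.6, 33.4, 163.6]
orientation: [-0.542, -0.453, 0.545, -0.452]
ft_force: [-1.3, 0.2, 6.1]
opening: 4.4
t9.2 tcp [580.611  33.39  163.586] x [-0.004 -0.001 -1.   ] yaw_y -10.4 q [-0.347  0.511  0.387  1.697 -0.222  0.982 -0.062] F [-1.31   0.238  6.133] T [0.042 0.499 0.01 ] op 4.4
shift mm [-0.414  0.56   0.904] turn rad 0.000
```

```bash
python3 -m crank '-0.005 0 0 0;-0.011 0 0 0;-0.017 0 0 0;-0.023 0 0 0;-0.026 0 0 0'; python3 -m crank '-0.001 0 0 0;-0.001 0 0 0;-0.001 0 0 0';  python3 - <<'E'
from h import *
st()
a=cams.snapshot("side")[:,:,::-1];cv2.imwrite("pics/c5.png",cv2.resize(a[150:250,240:340],(600,600),interpolation=cv2.INTER_CUBIC))
E
```

```text
time_s: 9.88
eef_pos: [580.9, 33.4, 190.1]
orientation: [-0.542, -0.453, 0.544, -0.452]
ft_force: [-0.9, 0.6, -2.6]
opening: 3.7
time_s: 10.25
eef_pos: [581.0, 33.3, 191.3]
orientation: [-0.542, -0.453, 0.544, -0.452]
ft_force: [-0.5, 0.4, 0.7]
opening: 3.5
t10.2 tcp [580.992  33.337 191.319] x [-0.003 -0.001 -1.   ] yaw_y -10.4 q [-0.354  0.484  0.397  1.658 -0.208  1.045 -0.074] F [-0.515  0.394  0.707] T [0.007 0.148 0.003] op 3.5
```

View pics/c5.png

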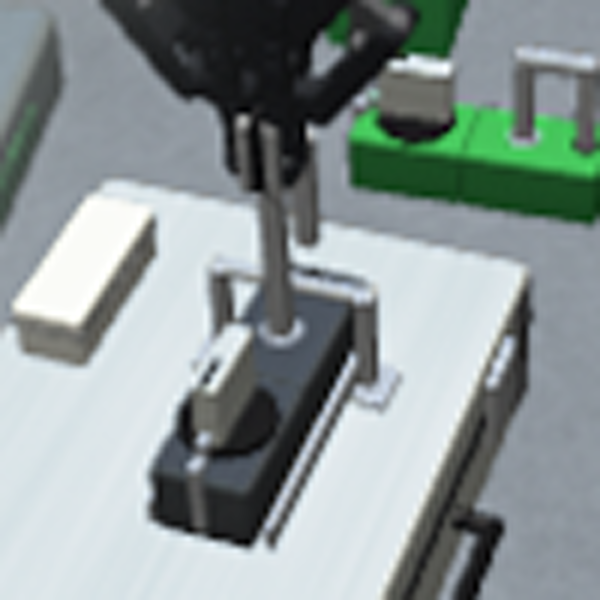

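The shackle is drawn about 28 mm, and its short leg (310,240) is clear above the staple bar. Now I take it to the stop and lift the body about 7 mm.

```bash
python3 -m crank '-0.002 0 0 0;-0.004 0 0 0;-0.006 0 0 0;-0.008 0 0 0;-0.009 0 0 0'; python3 -m crank '-0.001 0 0 0;-0.001 0 0 0;-0.001 0 0 0';  python3 - <<'E'
from h import *
st()
a=cams.snapshot("side")[:,:,::-1];cv2.imwrite("pics/side2.png",a);cv2.imwrite("pics/c6.png",cv2.resize(a[150:250,240:340],(600,600),interpolation=cv2.INTER_CUBIC))
E
```

```text
time_s: 10.92
eef_pos: [581.1, 33.4, 200.4]
orientation: [-0.542, -0.453, 0.544, -0.452]
ft_force: [-1.1, 0.8, -3.8]
opening: 4.0
time_s: 11.3
eef_pos: [581.1, 33.4, 201.4]
orientation: [-0.542, -0.453, 0.544, -0.452]
ft_force: [0.1, 0.1, -3.6]
opening: 3.6
t11.3 tcp [581.069  33.447 201.412] x [-0.003 -0.001 -1.   ] yaw_y -10.4 q [-0.356  0.475  0.4    1.643 -0.203  1.068 -0.079] F [ 0.064  0.147 -3.56 ] T [ 0.14  -0.044  0.012] op 3.6
```

View pics/c6.png

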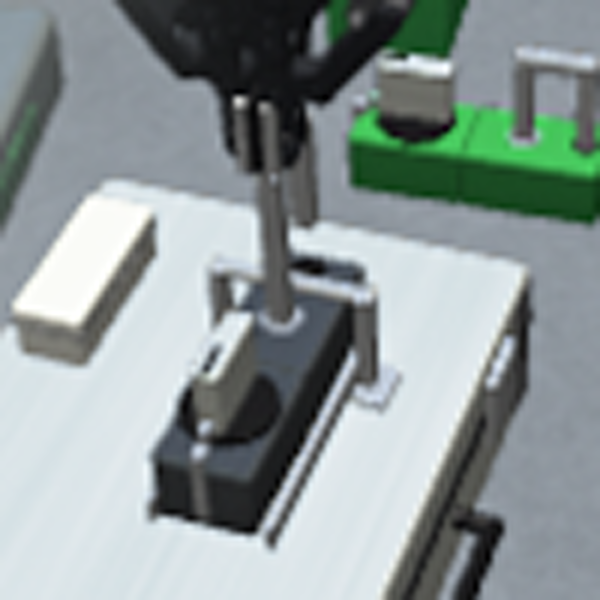

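```bash
python3 -m crank '0 0 -0.004 0;0 0 -0.01 0;0 0 -0.016 0;0 0 -0.023 0;0 0 -0.030 0'; python3 -c "
from h import *
st()"
```

```text
time_s: 11.98
eef_pos: [586.5, 63.6, 201.3]
orientation: [-0.542, -0.453, 0.544, -0.452]
ft_force: [-0.0, 0.2, -5.3]
opening: 3.6
t12.0 tcp [586.549  63.619 201.29 ] x [-0.003 -0.001 -1.   ] yaw_y -10.4 q [-0.401  0.488  0.396  1.621 -0.205  1.077 -0.129] F [-0.002  0.186 -5.342] T [0.038 0.023 0.008] op 3.6
```

```bash
python3 -m crank '0 0 -0.008 0;0 0 -0.016 0;0 0 -0.026 0;0 0 -0.036 0;0 0 -0.046 0'; python3 -m crank '0 0 -0.004 0;0 0 -0.008 0;0 0 -0.012 0;0 0 -0.012 0'; python3 -c "
from h import *
st()
a=cams.snapshot('side')[:,:,::-1];cv2.imwrite('pics/c7.png',cv2.resize(a[150:270,220:340],(600,600),interpolation=cv2.INTER_CUBIC))"
```

```text
time_s: 12.6
eef_pos: [595.0, 109.7, 201.2]
orientation: [-0.542, -0.453, 0.544, -0.452]
ft_force: [0.1, -0.2, -3.4]
opening: 3.9
time_s: 13.1
eef_pos: [597.1, 121.7, 201.1]
orientation: [-0.542, -0.453, 0.544, -0.452]
ft_force: [-0.1, 0.0, -4.5]
opening: 3.8
t13.1 tcp [597.105 121.697 201.121] x [-0.003 -0.001 -1.   ] yaw_y -10.4 q [-0.48   0.517  0.389  1.569 -0.211  1.101 -0.221] F [-0.142  0.003 -4.457] T [0.026 0.015 0.02 ] op 3.8
```

View pics/c7.png

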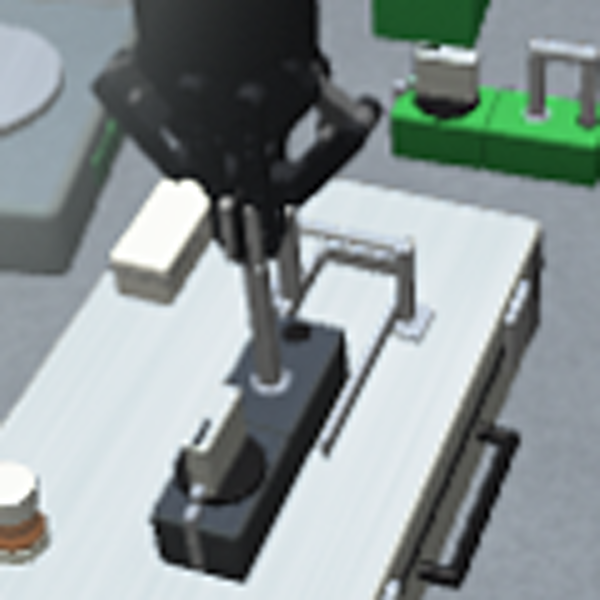

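The lock is clear of the staple (360,230) and hangs level. Now I lift it 75 mm.

```bash
python3 -m crank '-0.008 0 0 0;-0.02 0 0 0;-0.035 0 0 0;-0.05 0 0 0;-0.062 0 0 0' >/dev/null; python3 -m crank '-0.008 0 0 0;-0.013 0 0 0;-0.013 0 0 0;-0.013 0 0 0;-0.013 0 0 0'; python3 -c "
from h import *
st()
a=cams.snapshot('side')[:,:,::-1];cv2.imwrite('pics/c8.png',cv2.resize(a[110:290,200:380],(600,600),interpolation=cv2.INTER_CUBIC))"
```

```text
time_s: 14.4
eef_pos: [597.4, 121.5, 277.2]
orientation: [-0.542, -0.453, 0.544, -0.452]
ft_force: [0.1, 0.1, -3.8]
opening: 3.5
t14.4 tcp [597.38  121.51  277.215] x [-0.003 -0.001 -1.   ] yaw_y -10.4 q [-0.487  0.465  0.406  1.441 -0.185  1.276 -0.247] F [ 0.088  0.129 -3.84 ] T [-0.009 -0.032 -0.036] op 3.5
```

View pics/c8.png

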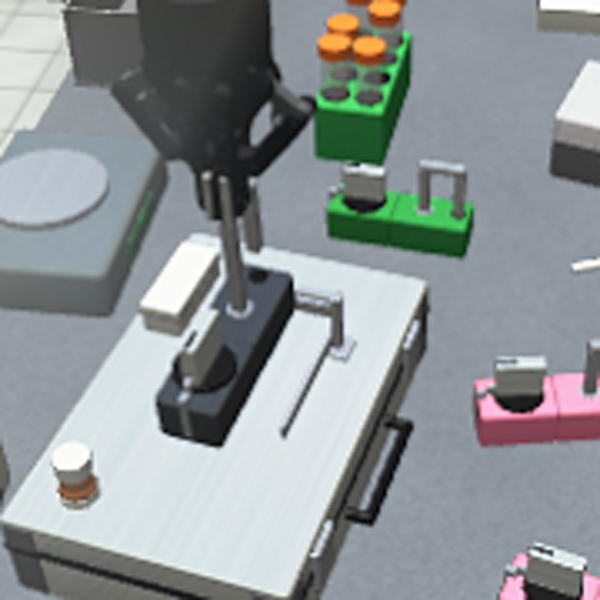

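The lock hangs level, dial up, about 80 mm over the lid with the shackle open. The vial and slide box have not moved. I hand it in.

```bash
python3 -m crank '0 0 0 0;0 0 0 0;0 0 0 0' ; python3 -c "
from workcell import ticket
print(ticket.close_job())"
```

```text
time_s: 14.82
eef_pos: [597.4, 121.4, 277.3]
orientation: [-0.542, -0.453, 0.544, -0.452]
ft_force: [0.6, -0.4, -4.2]
opening: 3.7
the job is handed in; nothing more can be done
None
```

I turned the dial clockwise about 1.9 rad to the index notch and pulled the shackle up to its stop. I then drew the lock about 90 mm along the cradle off the staple, lifted it, and handed the job in at 14.8 s.

- **Last checks:** The final picture shows the lock hanging level with the dial up and the shackle open. From the arm's travel its underside is about 83 mm above the lid. The tool carries a steady load of about 4 N, roughly the lock's weight, and the vial and slide box look unmoved.
- **Disagreement:** The gripper opening read 3.5–4.4 mm on the 10 mm shackle, and about 9 mm on the 12 mm dial bar, so the reading is low. I saw no slip in the load or the pictures.
- **Not read directly:** The dial angle was judged from the pictures. The shackle travel was judged from arm movement and the pictures.

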